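Lay the long spindle in its V-cradle and chock it

TASK

First lay the long spindle shaft in the wooden V-cradle, down in both notches and about evenly overhanging at the two ends. Then chock it: stand the wooden chock upright on the cradle's base plate in the gap between the shaft and the low lip, between the two ribs, with its ridge along the shaft. Leave the short shaft where it lies.

Things in the scene. Friction and masses are not known exactly. Their poses are not given: they have to be found in the camera images.
- shaft_center (a point): Centre of the long spindle shaft: round steel bar 28 mm in diameter, 220 mm long, plus a brass stud (16 mm diameter, 16 mm long) on each end; 0.3 to 0.65 kg. x runs along it; it may be rolled about x. It starts level, axis 36 mm above the bench, in a low dark wooden rest (two V strips 42 mm either side of the rest's middle, 14 mm thick, on a 5 mm plate); between them it can be gripped across.
- stub_center (a point): Centre of the short shaft, which must stay: the same 28 mm steel with brass studs but only 110 mm long, in an identical rest. x runs along it.
- cradle: Pale wooden V-cradle, fixed. Origin on the bench under the V-notches' line, midway between the ribs; x along that line, z up. Base plate 10 mm thick, 200 mm long, y -73 to 53 mm. Ribs 18 mm thick at x = -80 and 80 mm: V bottom at z 32 mm, edges at y = -30, 30 and z 49 mm, posts to z 70 mm beyond y = 30 mm. A shaft laid in both has its axis at y 0, z 48 mm. Low lip along the -y edge.
- chock_place (a point): The chock's place: the middle of the gap on top of the cradle's base plate (10 mm above the bench), at x 0, y -38 mm of the cradle; same axes. The gap is 142 mm long in x, between the ribs, and 48 mm wide in y, from the laid shaft's flank to the inner face of the low lip (lip 12 mm high above the plate, 10 mm thick).
- chock_center (a point): Centre (half-way up) of the chock: brown wooden block 50 mm long (x), 32 mm wide (y), 54 mm high (z), standing upright on the bench; its sides slope like a roof above 40 mm to a flat ridge 12 mm wide along x. The two end faces, 50 mm apart, are flat to the top, to be gripped; about 0.08 kg. Both ends are alike.

How it is judged:
On the way, in this order (a step that is already met when the one before it is completed fails the run):
1. the long shaft lies let go in both notches, the chock not yet on the cradle (x of shaft_center in the frame of cradle between -0.022 and 0.022 m and y of shaft_center in the frame of cradle between -0.008 and 0.008 m and z of shaft_center in the frame of cradle between 0.042 and 0.054 m and angle between the x axis of shaft_center and the x axis of cradle, either way round below 0.1 rad and contact force between the fingers and shaft below 0.2 N and linear speed of shaft below 0.03 m/s and horizontal distance between chock_center and shaft_center above 0.075 m), for 0.2 s.
2. the chock stands let go on the base plate between shaft and lip (x of chock_center in the frame of cradle between -0.046 and 0.046 m and y of chock_center in the frame of cradle between -0.05 and -0.026 m and z of chock_center in the frame of cradle between 0.032 and 0.042 m and angle between chock_center's own z axis and vertical below 0.12 rad and angle between the x axis of chock_center and the x axis of cradle, either way round below 0.3 rad and contact force between the fingers and chock below 0.2 N and linear speed of chock below 0.03 m/s), for 0.2 s.
At the end, for the whole second after the job is handed in: The long shaft lies in both notches (8 mm sideways, 6 mm height, 0.1 rad, middle within 22 mm); the chock stands upright (0.12 rad) on the base plate between ribs, shaft and lip (its place +-46 mm in x, 12 mm in y, 5 mm in z), ridge along the shaft within 0.3 rad; both let go, at rest (all of step 2 and x of shaft_center in the frame of cradle between -0.022 and 0.022 m and y of shaft_center in the frame of cradle between -0.008 and 0.008 m and z of shaft_center in the frame of cradle between 0.042 and 0.054 m and angle between the x axis of shaft_center and the x axis of cradle, either way round below 0.1 rad and contact force between the fingers and shaft below 0.2 N and linear speed of shaft below 0.03 m/s); the robot touches nothing.
It fails at once if the short shaft is moved more than 40 mm (distance of stub_center from where it was at the start of the episode above 0.04 m).
It also fails if it takes over 56 s, if anything falls off the work surface, if the arm or the gripper's body presses on something with over 40 N, if the wrist force passes 120 N, or if a joint passes its speed limit or range.

ROBOT

A 7-joint arm with a two-finger parallel gripper is mounted at the origin on the work surface. World frame = base frame: x ahead of the robot, y to its left, z up, the work surface at z = 0. Lengths are in m, angles in rad, forces in N, time in s.
With the tool pointing down it reaches from about 0.4 to 0.9 m from the base axis. Payload 5.5 kg.
Tool frame: the origin (TCP) lies midway between the tips of the shut fingers; the grasp point (between the pads) lies 19 mm behind it; z points along the fingers, y is the line along which they close (so a half turn about z gives the same grasp; the last joint's range is limited). The gripper opens to 85 mm and grips with 20 to 120 N. Pads are 22 mm wide; open, the fingers measure 114 mm over their backs; the gripper's body (76 mm by 85 mm) begins 54 mm behind the grasp point. The pads swing forward as they close: fully open they stand 13 mm farther back than shut.
Start: joints at [1.517, 0.501, -0.427, 1.55, 0.221, 1.138, -0.21], TCP at [0.203, -0.618, 0.231] pointing down, gripper open.
Joint ranges: [-2.88, 2.88], [-0.31, 2.03], [-1.54, 1.56], [0.2, 2.42], [-1.41, 4.55], [0.19, 2.02], [-2.57, 2.57]. Speed limits (rad/s): [2.57, 2.57, 3.14, 3.14, 3.14, 3.14, 3.14].

INTERFACE

Orientations are given as a rotation vector (axis times angle).
In Python, from workcell import robot, set_gripper, kin, sense, imaging, job_done gives the robot as it stands. The module is installed in compiled form; this text tells all that it offers. Calls block until the motion is done:
- robot.move_pose(position, orientation): joint-space move of the TCP to a pose.
- robot.move_l(position, ori=None, vel=0.15, stop_force=None): straight line of the TCP; ori=None keeps the orientation; vel is the mean speed in m/s. With stop_force (N) it stops when the force on the tool has changed by that much, and returns True; else False.
- robot.move_joints(angles): joint-space move.
- set_gripper(opening, force=None): finger opening in m; force is the grip in N (None keeps the last); returns when the fingers have stopped.
- robot.pause(seconds).
- kin.solve_ik(position, orientation): joint angles nearest the present ones, or None.
- sense(): the state.
- imaging.get_image(name): name is "side" or "top" or "wrist"; returns a dict with "img" (400x640x3 uint8, red, green, blue), "intrinsics" (3x3 intrinsics, pixels), "R" (3x3) and "t" (3): a world point X has camera coordinates R X + t; the wrist camera has in their place "T_tool_cam" (4x4, takes a point from camera to tool coordinates, whose origin is the TCP and whose axes are the flange's). Camera axes: x right, y down, z forward; pixel columns grow to the right and rows downward; lengths in m; the calibration is good to about 2 mm. The wrist camera is an equidistant fisheye: a pixel r from the principal point sees the ray r / f radians off the axis. A picture is of the moment at which its call begins: read the wrist's pose just before it. There is no depth.
A pose or a line that the arm cannot do raises robot.PlanningError and nothing moves.
- job_done(): hands the job in; it is judged then, once.
The state is a dict: "clock": time; "joints": joint angles; "dq": joint speeds; "tau": joint torques, N m; "tcp_pos": TCP position; "ee_rot": TCP orientation; "contact_force": force on the tool from outside, world axes, zero at the start; "wrist_torque": the same for the moment, N m; "grip_width": finger opening in m; "finger_force": force on a finger pad.
Only numpy, scipy, OpenCV 4.12 (cv2) and the standard library are available. Lean on these libraries where they do the work, as an engineer would, in place of code of your own. Each camera call takes 0.05 s, during which the arm holds its last target. There are 200 camera calls.

## Working session

There is one attempt and no reset: what is moved stays moved. The work goes in short steps, each a Python script; the robot and the scene stay as the last script left them, time stands still between calls to the robot, and variables do not carry over. Pictures are saved under pics/ and viewed, at most 10 in all, crops included, and the job is handed in when it is done.

```bash
mkdir -p pics; python3 - <<'E'
from workcell import robot, sense, imaging
import cv2, numpy as np
s=sense(); print(s['clock'],s['tcp_pos'],s['ee_rot'],s['grip_width'])
for n in("side","top"):
    d=imaging.get_image(n); cv2.imwrite(f"pics/{n}0.png",d["img"][:,:,::-1])
    print(n,np.round(d["intrinsics"],1).tolist(),np.round(d["R"],3).tolist(),np.round(d["t"],3), 'cam',-d["R"].T@d["t"])
E
```

```text
0.0 [ 0.20221458 -0.61700189  0.23024579] [-3.10032631e+00 -4.95248416e-01  3.90163487e-04] 0.08523856602265738
side [[410.2, 0.0, 318.0], [0.0, 410.2, 194.4], [0.0, 0.0, 1.0]] [[0.85, -0.527, 0.006], [-0.39, -0.637, -0.665], [0.354, 0.563, -0.747]] [-0.432  0.292  0.73 ] cam [ 0.22297315 -0.4522948   0.74175471]
top [[404.2, 0.0, 312.7], [0.0, 404.2, 196.6], [0.0, 0.0, 1.0]] [[-0.009, -1.0, 0.003], [-0.992, 0.009, -0.125], [0.125, -0.004, -0.992]] [0.061 0.552 0.988] cam [0.42502693 0.0605606  1.04833912]
```

View pics/top0.png

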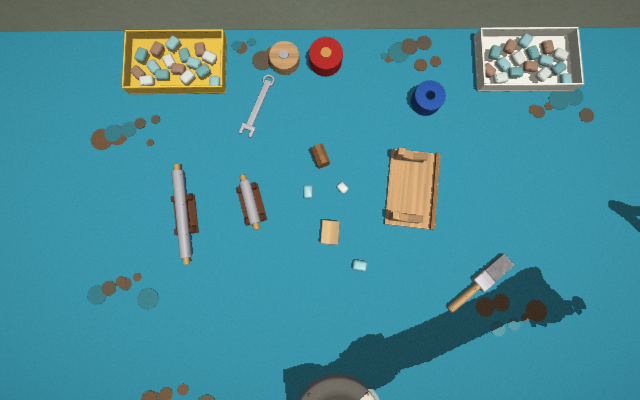

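View pics/side0.png

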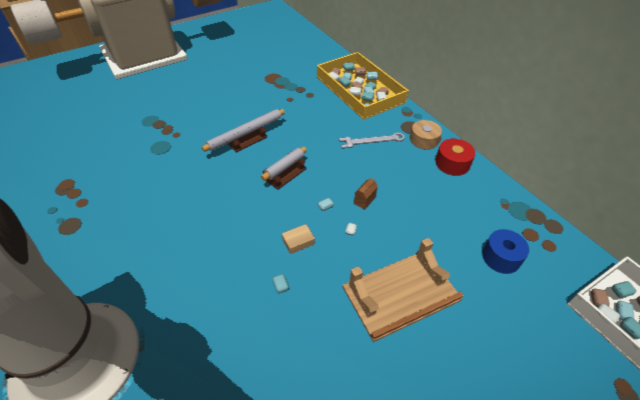

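The top view shows the long shaft from (177,167) to (186,262) and the stub around (250,202). The brown chock is at (320,155) and the cradle at (412,190), with its lip on the right (-y). The pale block at (330,232) is a decoy. The side view agrees, with the chock at (366,193).

```bash
cat > h.py <<'E'
from workcell import robot, set_gripper, kin, sense, imaging, job_done
import cv2, numpy as np
from scipy.spatial.transform import Rotation as Ro
def cast(d,uv,z):
    uv=np.atleast_2d(np.array(uv,float)); K=d["intrinsics"]
    r=np.c_[(uv-[K[0,2],K[1,2]])/K[0,0],np.ones(len(uv))]@d["R"]
    c=-d["R"].T@d["t"]; return c+r*((z-c[2])/r[:,2])[:,None]
def wcast(d,tp,rv,uv,z):
    uv=np.atleast_2d(np.array(uv,float)); K=d["intrinsics"]; p=uv-[K[0,2],K[1,2]]
    rr=np.linalg.norm(p,axis=1)+1e-9; th=rr/K[0,0]
    r=np.c_[p/rr[:,None]*np.sin(th)[:,None],np.cos(th)]
    R=Ro.from_rotvec(rv).as_matrix(); T=d["T_tool_cam"]; r=r@T[:3,:3].T@R.T; c=R@T[:3,3]+tp
    return c+r*((z-c[2])/r[:,2])[:,None]
def down(yaw): # tool z down, tool y along world direction yaw (mod pi)
    y=np.array([np.cos(yaw),np.sin(yaw),0]); z=np.array([0,0,-1.]); return Ro.from_matrix(np.c_[np.cross(y,z),y,z])
def best(p,yaw): # pick half-turn with the last joint nearest mid range
    o=[]
    for a in(yaw,yaw+np.pi):
        q=kin.solve_ik(p,down(a).as_rotvec())
        if q is not None:o.append((abs(q[-1]),a,q))
    o.sort(key=lambda t:t[0]); return o[0][1],o[0][2]
def blobs(img,lo,hi,box,amin=30):
    h=cv2.cvtColor(img,cv2.COLOR_RGB2HSV); m=cv2.inRange(h,lo,hi); x0,y0,x1,y1=box
    k=np.zeros_like(m);k[y0:y1,x0:x1]=m[y0:y1,x0:x1]
    cs=cv2.findContours(k,cv2.RETR_EXTERNAL,cv2.CHAIN_APPROX_NONE)[0]
    return sorted([c for c in cs if cv2.contourArea(c)>amin],key=cv2.contourArea,reverse=True)
E
python3 - <<'E'
from h import *
d=imaging.get_image("top"); im=d["img"]
h=cv2.cvtColor(im,cv2.COLOR_RGB2HSV)
for u,v in[(181,214),(178,168),(320,155),(316,150),(324,162),(410,190),(437,190),(400,155),(186,262),(195,215),(195,120)]: print((u,v),im[v,u],h[v,u])
def rep(n,c,z):
    b=cv2.boxPoints(cv2.minAreaRect(c)); w=cast(d,b,z); L=np.linalg.norm(np.roll(w,-1,0)-w,axis=1)
    i=np.argmax(L); e=w[(i+1)%4]-w[i]; print(n,cv2.contourArea(c),b.round(1).tolist(),w.mean(0).round(4),L.round(4),np.degrees(np.arctan2(e[1],e[0])).round(1))
for c in blobs(im,(0,0,90),(179,70,255),(160,150,270,275)): rep("steel",c,.036)
for c in blobs(im,(3,120,40),(25,255,255),(300,135,340,180)): rep("chock",c,.054)
for c in blobs(im,(3,60,60),(30,255,255),(375,140,450,240)): rep("cradle",c,.010)
E
```

```text
(181, 214) [201 200 201] [150   1 201]
(178, 168) [193 146  78] [ 18 152 193]
(320, 155) [159 108  67] [ 13 148 159]
(316, 150) [122  85  56] [ 13 138 122]
(324, 162) [144 101  64] [ 14 142 144]
(410, 190) [209 166 116] [ 16 113 209]
(437, 190) [119 127 112] [ 46  30 127]
(400, 155) [104  83  59] [ 16 110 104]
(186, 262) [226 171  95] [ 17 148 226]
(195, 215) [110  70  48] [ 11 144 110]
(195, 120) [ 59 152 174] [ 96 169 174]
steel 919.0 [[169.8000030517578, 170.0], [182.39999389648438, 168.8000030517578], [191.10000610351562, 257.1000061035156], [178.5, 258.29998779296875]] [0.5137 0.3886 0.036 ] [0.0321 0.2244 0.0313 0.2243] -172.7
steel 440.0 [[238.10000610351562, 181.60000610351562], [249.0, 178.6999969482422], [260.79998779296875, 222.6999969482422], [249.89999389648438, 225.60000610351562]] [0.5399 0.2157 0.036 ] [0.0284 0.116  0.0281 0.1159] -164.7
chock 230.0 [[310.5, 147.5], [321.8999938964844, 143.10000610351562], [329.79998779296875, 163.60000610351562], [318.3999938964844, 167.89999389648438]] [0.6538 0.0367 0.054 ] [0.0309 0.056  0.0307 0.0559] -160.1
cradle 3627.0 [[384.20001220703125, 224.5], [390.8999938964844, 146.89999389648438], [440.70001220703125, 151.1999969482422], [433.8999938964844, 228.89999389648438]] [ 0.5773 -0.2033  0.01  ] [0.2054 0.1311 0.2053 0.128 ] -6.7
```

Sizes match what's given, so I'll take one close wrist look over the cradle and one over the shaft.

```bash
python3 - <<'E'
from h import *
import pickle
for n,p,a in(("cr",[.578,-.193,.30],np.radians(83.3)),("sh",[.514,.389,.22],np.radians(97.3))):
    y,q=best(p,a); robot.move_joints(q); robot.pause(.2); s=sense(); d=imaging.get_image("wrist")
    pickle.dump((d,s),open(n+".pkl","wb")); cv2.imwrite(f"pics/{n}1.png",d["img"][:,:,::-1]); print(n,y,s['clock'],s['tcp_pos'],q)
print(d["intrinsics"],d["T_tool_cam"])
E
```

```text
cr 1.4538592669112764 2.4 [ 0.57774889 -0.19387574  0.29981128] [ 1.03269016  0.55559896 -1.09191157  1.56354036  0.50274367  1.33164968
  1.33478488]
sh 1.6982053621904827 4.7667 [0.51479516 0.38808337 0.22003002] [-0.00162792  0.7003595  -1.0526451   1.56303112  0.6305232   1.25217868
  0.54168852]
[[309.70691629   0.         322.3184809 ]
 [  0.         309.70691629 194.57819908]
 [  0.           0.           1.        ]] [[ 3.28441528e-04 -9.60056280e-01 -2.79806775e-01  7.19212507e-02]
 [ 9.99999901e-01  2.31054197e-04  3.81036029e-04  1.01092593e-03]
 [-3.01165503e-04 -2.79806872e-01  9.60056261e-01 -1.42974475e-01]
 [ 0.00000000e+00  0.00000000e+00  0.00000000e+00  1.00000000e+00]]
```

View pics/cr1.png

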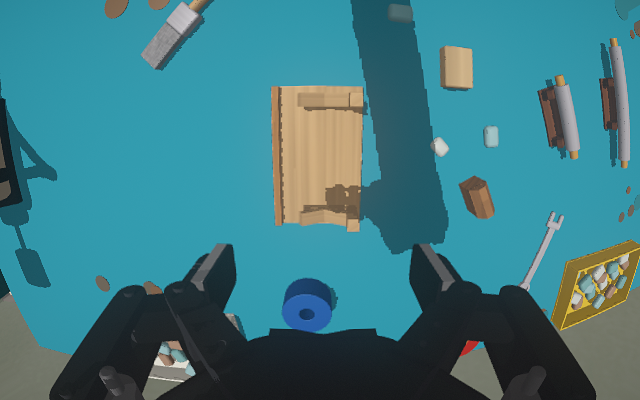

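View pics/sh1.png

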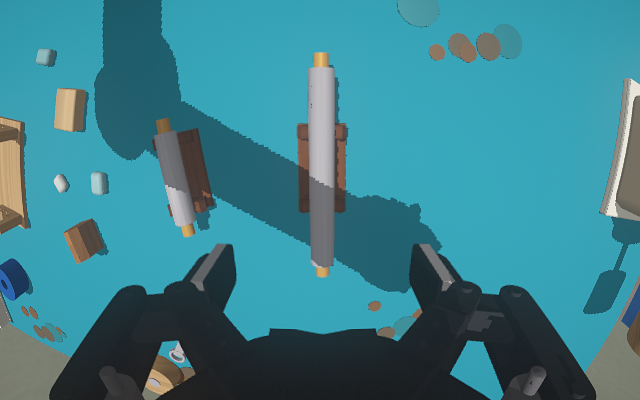

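The wrist view of the cradle shows the plate spanning u 272–362 and v 87–226, with its lip at u≈277 and ribs at v≈100 and v≈215. The shaft view has the shaft vertical at u≈321, from v 52 to 277, with its rest at v 124–212. I'll turn both into positions now.

```bash
python3 - <<'E'
from h import *
import pickle
d,s=pickle.load(open("cr.pkl","rb")); P=lambda uv,z:wcast(d,s['tcp_pos'],s['ee_rot'],uv,z)
h=cv2.cvtColor(d["img"],cv2.COLOR_RGB2HSV); m=cv2.inRange(h,(0,50,60),(30,255,255)); m[:,:262]=0;m[:,380:]=0;m[:75]=0;m[240:]=0
rows=np.r_[112:180]; L=np.array([[np.nonzero(m[r])[0][0]-.5,r] for r in rows]); R=np.array([[np.nonzero(m[r])[0][-1]+.5,r] for r in rows])
cols=np.r_[287:297]; T=np.array([[c,np.nonzero(m[:,c])[0][0]-.5] for c in cols]);B=np.array([[c,np.nonzero(m[:,c])[0][-1]+.5] for c in cols])
l=P(L,.022);r=P(R,.010);t=P(T,.010);b=P(B,.010)
for n,w in(("lip",l),("right",r)):
    f=np.polyfit(w[:,0],w[:,1],1); print(n,w.mean(0).round(4),np.degrees(np.arctan(f[0])).round(2),np.abs(np.polyval(f,w[:,0])-w[:,1]).max().round(4))
f=np.polyfit(r[:,0],r[:,1],1);a=np.arctan(f[0]); ex=np.array([np.cos(a),np.sin(a)]);ey=np.array([-ex[1],ex[0]])
yl=np.median(l[:,:2]@ey);yr=np.median(r[:,:2]@ey);xt=np.median(t[:,:2]@ex);xb=np.median(b[:,:2]@ex)
print("width",yr-yl,"len",xt-xb, "origin via both", ex*(xt+xb)/2+ey*((yr-.053)+(yl+.073))/2)
d,s=pickle.load(open("sh.pkl","rb"))
h=cv2.cvtColor(d["img"],cv2.COLOR_RGB2HSV)
# shaft incl. brass: end points and axis at z=.036
br=blobs(d["img"],(10,110,120),(28,255,255),(300,40,345,290),15)
for c in br: (x,y,w,hh)=cv2.boundingRect(c); print("stud",x,y,w,hh,P([[x+w/2,y+hh/2]],.036).round(4))
st=blobs(d["img"],(0,0,60),(179,60,255),(300,40,345,275),300)
pts=st[0][:,0]; e=[]
for v in range(pts[:,1].min()+5,pts[:,1].max()-5,4):
    q=pts[pts[:,1]==v][:,0]; e.append([(q.min()+q.max())/2,v])
w=P(e,.036); f=np.polyfit(w[:,0],w[:,1],1); print("steel v",pts[:,1].min(),pts[:,1].max(),"axis deg",np.degrees(np.arctan(f[0])))
en=P([[322,pts[:,1].min()-.5],[322,pts[:,1].max()+.5]],.036); print(en,np.linalg.norm(en[0]-en[1]),en.mean(0),np.polyval(f,en.mean(0)[0]))
print("rest ends",P([[322,124],[322,212]],.02),)
E
```

```text
lip [ 0.5501 -0.2596  0.022 ] -7.11 0.0011
right [ 0.5665 -0.1362  0.01  ] -6.83 0.0011
width 0.12432220164883533 len -0.2000993719606054 origin via both [ 0.575798   -0.18994465]
stud 314 53 14 14 [[0.3942 0.3725 0.036 ]]
stud 317 267 11 10 [[0.635  0.4046 0.036 ]]
stud 338 159 6 14 [[0.5036 0.408  0.036 ]]
stud 303 153 5 8 [[0.4987 0.369  0.036 ]]
stud 338 142 5 16 [[0.4865 0.4051 0.036 ]]
steel v 54 267 axis deg 8.0375483684326
[[0.38705877 0.3726765  0.036     ]
 [0.62874382 0.40322279 0.036     ]] 0.24360775967645384 [0.5079013  0.38794964 0.036     ] 0.3879839589294445
rest ends [[0.46236723 0.38219195 0.02      ]
 [0.56371188 0.39499976 0.02      ]]
```

```bash
python3 - <<'E'
from h import *
import pickle
robot.move_l([.514,.3886,.06],down(np.radians(97.5)).as_rotvec(),vel=.15)
print(robot.move_l([.514,.3886,.017],vel=.08,stop_force=10), sense()['tcp_pos'])
set_gripper(.015,80); s=sense(); print(s['grip_width'],s['finger_force'],s['contact_force'])
robot.move_l([.514,.3886,.19],vel=.15); s=sense(); print(s['grip_width'],s['finger_force'],s['contact_force'],s['wrist_torque'])
a=np.radians(83.1)
robot.move_l([.5758,-.1899,.19],down(a).as_rotvec(),vel=.25)
robot.move_l([.5758,-.1899,.11],vel=.15); robot.pause(.3)
s=sense(); print(s['clock'],s['tcp_pos'],s['grip_width'],s['contact_force'],s['wrist_torque'])
d=imaging.get_image("wrist"); cv2.imwrite("pics/hold.png",d["img"][:,:,::-1]); pickle.dump((d,s),open("hold.pkl","wb"))
E
```

```text
False [0.51378776 0.38879345 0.01675697]
0.025699736227228383 78.12140107154846 [-0.08878663 -4.0396863   6.94385475]
0.026099758623585018 78.72155427932739 [-1.67303291e-01 -2.65854233e-03 -3.72214624e+00] [ 0.03141223 -0.04002837  0.00943655]
12.0583 [ 0.57633662 -0.19009487  0.11086236] 0.025997291187468498 [-0.37200166  0.01786795 -4.00803199] [-0.01606116  0.02122159 -0.0007635 ]
```

View pics/hold.png

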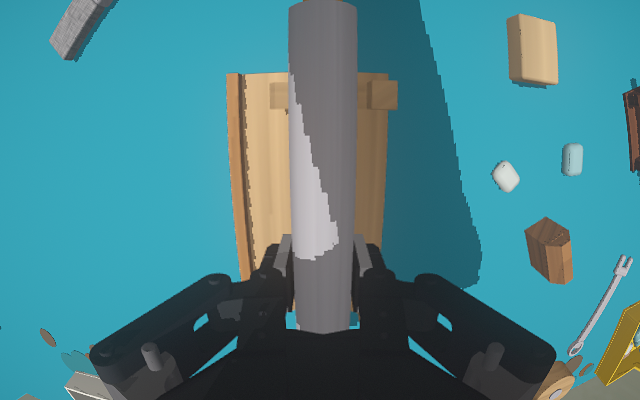

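The shaft is held straight and centred: it lies at u≈322 over the notches, and the wrist moment is near zero. I'll lower it.

```bash
python3 - <<'E'
from h import *
robot.move_l([.5758,-.1899,.045],vel=.1)
print(robot.move_l([.5758,-.1899,.027],vel=.03,stop_force=6)); s=sense(); print(s['tcp_pos'],s['contact_force'])
set_gripper(.045); s=sense(); print(s['grip_width'],s['finger_force'],s['contact_force'])
robot.move_l([.5758,-.1899,.06],vel=.08)
robot.move_l([.5758,-.1899,.19],vel=.2); set_gripper(.085)
d=imaging.get_image("top"); print(sense()['clock'])
y,q=best([.60,.04,.22],np.radians(19)); robot.move_joints(q); robot.pause(.2)
s=sense(); d=imaging.get_image("wrist"); import pickle; pickle.dump((d,s),open("ch.pkl","wb")); cv2.imwrite("pics/ch.png",d["img"][:,:,::-1])
t=imaging.get_image("top"); pickle.dump(t,open("t2.pkl","wb")); cv2.imwrite("pics/t2.png",cv2.resize(t["img"][110:260,230:470,::-1],None,fx=3,fy=3))
print(y,q,s['clock'],s['tcp_pos'])
E
```

```text
True
[ 0.57584099 -0.19019051  0.03044637] [-1.14385921 -0.84599009  5.90279901]
0.04472004606049886 0.0 [ 0.38661773  0.02161591 -0.46242696]
15.6
0.33161255787892263 [ 0.48832894  0.514861   -0.81312525  1.68079409  0.40781822  1.12419581
 -0.1082999 ] 17.025 [0.60002458 0.03871658 0.2196521 ]
```

View pics/ch.png

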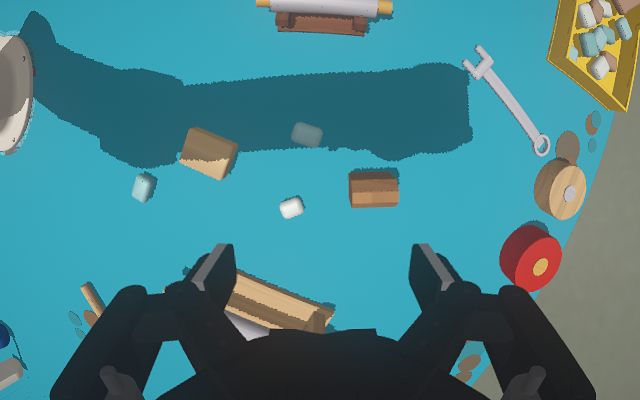

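View pics/t2.png

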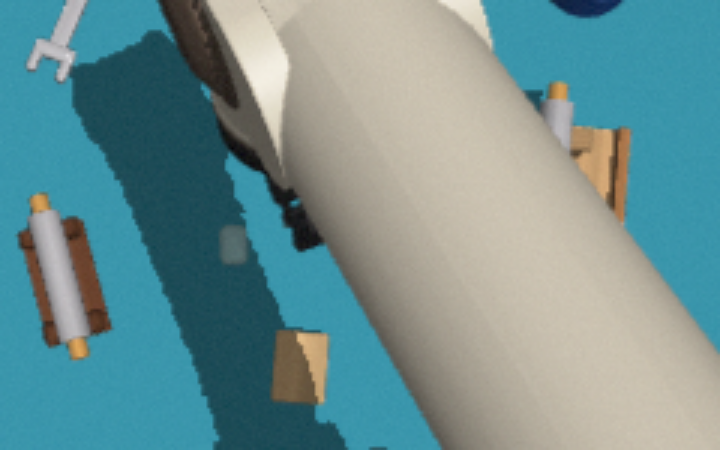

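The wrist view shows the chock at u 349–399, v 170–207, with its ridge almost horizontal, so the 19° angle is right. The top view is mostly hidden by the arm, but the stub is undisturbed. Next I'll locate the chock.

```bash
python3 - <<'E'
from h import *
import pickle
d,s=pickle.load(open("ch.pkl","rb")); P=lambda uv,z:wcast(d,s['tcp_pos'],s['ee_rot'],uv,z)
c=blobs(d["img"],(3,90,30),(25,255,255),(335,155,415,220))[0]; x,y,w,h=cv2.boundingRect(c); print(x,y,w,h,cv2.minAreaRect(c))
hv=cv2.cvtColor(d["img"],cv2.COLOR_RGB2HSV); print("V col",hv[y-1:y+h+1,x+w//2-6,2],hv[y-1:y+h+1,x+w//2+8,2])
v0,v1=y-.5,y+h-.5; u=x+w/2
near=P([[u,v0]],0)[0]; far=P([[u,v1]],.04)[0]; print("near0",near,"far40",far,"mid",(near+far)/2,"w",np.linalg.norm((near-far)[:2]))
print("ends top z54",P([[x,y+h/2],[x+w,y+h/2]],.054),"z0",P([[x,y+h/2],[x+w,y+h/2]],0))
t=pickle.load(open("t2.pkl","rb"))
print("top z40",cast(t,[[320.1,155.5]],.04))
E
```

```text
349 174 49 34 ((373.0, 190.5), (48.0, 33.0), 0.0)
V col [ 93  91  90  90  92  89 118 137 146 146 144 144 144 143 141 140 142 143
 151 172 190 188 188 187 187 188 188 188 188 184 169 149 150 152 138 176] [ 94  91  90  91  93  88 121 136 137 134 141 143 143 142 140 141 143 113
 146 173 177 175 176 176 175 176 176 176 178 160 146 145 149 154 160 186]
near0 [0.66005901 0.05213997 0.        ] far40 [0.66494941 0.02230358 0.04      ] mid [0.66250421 0.03722178 0.02      ] w 0.030234518092886766
ends top z54 [[0.63001652 0.0344907  0.054     ]
 [0.6793683  0.05150048 0.054     ]] z0 [[0.6394459  0.02182084 0.        ]
 [0.69743255 0.04180675 0.        ]]
top z40 [[0.65699474 0.03645008 0.04      ]]
```

```bash
python3 - <<'E'
from h import *
import pickle
o=down(np.radians(19)).as_rotvec()
robot.move_l([.657,.0365,.10],o,vel=.15)
print(robot.move_l([.657,.0365,.016],vel=.08,stop_force=6),sense()['tcp_pos'])
set_gripper(.03,30); s=sense(); print(s['grip_width'],s['finger_force'])
robot.move_l([.657,.0365,.18],vel=.15)
robot.move_l([.5712,-.2276,.18],down(np.radians(-6.9)).as_rotvec(),vel=.2); robot.move_l([.5712,-.2276,.12],vel=.1);robot.pause(.3)
s=sense(); print(s['clock'],s['tcp_pos'],s['grip_width'],s['finger_force'],s['joints'])
d=imaging.get_image("wrist"); pickle.dump((d,s),open("hc.pkl","wb")); cv2.imwrite("pics/hc.png",d["img"][:,:,::-1])
E
```

```text
False [0.65757091 0.03665454 0.01665966]
0.049699645744944884 32.23349835699484
23.6083 [ 0.57154689 -0.22779973  0.12062543] 0.04978236184042497 31.87640594879656 [ 0.78727666  0.60952601 -0.6160155   1.72751964  0.42258536  0.9394242
 -0.11824361]
```

View pics/hc.png

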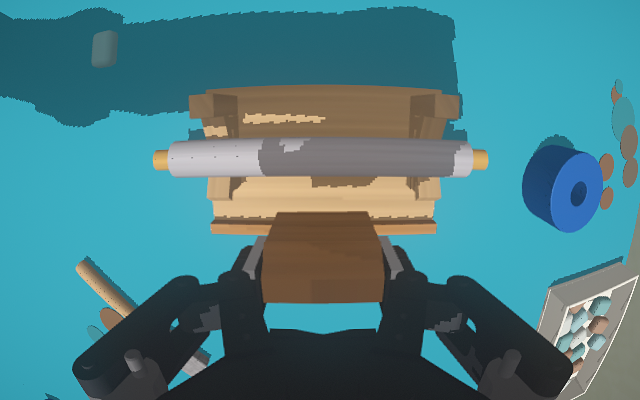

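The shaft lies in both notches, spanning u 153–488 across a cradle at u 210–437. The chock is gripped square, with its near bottom edge at v≈212. I'll check the chock's offset in the grip, then place it.

```bash
python3 - <<'E'
from h import *
import pickle
d,s=pickle.load(open("hc.pkl","rb")); a=np.radians(-6.9);R=np.array([[np.cos(a),np.sin(a)],[-np.sin(a),np.cos(a)]])
def C(uv,z): return ((wcast(d,s['tcp_pos'],s['ee_rot'],uv,z)[:,:2]-[.5758,-.1899])@R.T).round(4)
print("shaft mid/ends",C([[153,160],[488,159],[320,158]],.048))
print("chock near bottom edge (exp y -.022)",C([[278,212],[322,212],[367,212]],s['tcp_pos'][2]-.0167))
print("lip inner top (exp -.063)",C([[250,219],[400,219]],.022))
E
```

```text
shaft mid/ends [[-0.1331 -0.0009]
 [ 0.1284 -0.0002]
 [-0.0023 -0.0022]]
chock near bottom edge (exp y -.022) [[-0.0251 -0.0227]
 [-0.0009 -0.0227]
 [ 0.0239 -0.0227]]
lip inner top (exp -.063) [[-0.062  -0.0583]
 [ 0.0656 -0.0583]]
```

```bash
python3 - <<'E'
from h import *
x,y=.5712,-.2276
robot.move_l([x,y,.035],vel=.1)
print(robot.move_l([x,y,.0255],vel=.02,stop_force=3)); s=sense(); print(s['tcp_pos'],s['contact_force'])
set_gripper(.066); s=sense(); print(s['grip_width'],s['finger_force'])
robot.move_l([x,y,.08],vel=.08); robot.move_l([x,y,.22],vel=.2)
robot.move_l([x-.05,y+.0-.15,.25],vel=.2); robot.pause(.3)
print(sense()['clock'])
d=imaging.get_image("side"); cv2.imwrite("pics/end.png",np.hstack([cv2.resize(d["img"][220:350,320:480,::-1],None,fx=3,fy=3)]))
t=imaging.get_image("top"); cv2.imwrite("pics/endt.png",t["img"][:,:,::-1])
for c in blobs(t["img"],(0,0,90),(179,70,255),(230,150,270,275)): print("stub",cast(t,[cv2.minAreaRect(c)[0]],.036))
E
```

```text
True
[ 0.57135376 -0.22782195  0.02669146] [ 0.65366701 -0.08790043  4.68592161]
0.06602666630391035 0.0
28.35
stub [[0.53962734 0.21565856 0.036     ]]
```

View pics/end.png

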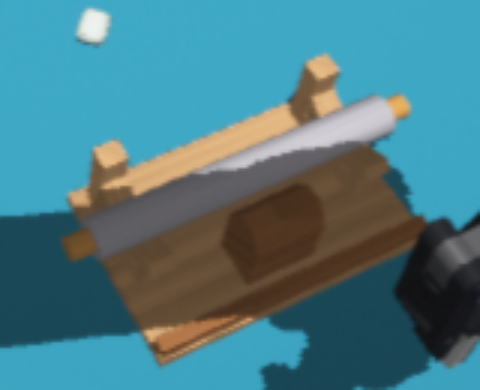

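The side view shows the shaft in both notches and the chock upright at crop pixel (275,230), between shaft and lip with its ridge along the shaft. The gripper is clear, so I'm handing in.

```bash
python3 -c "
from workcell import job_done
print(job_done())"
```

```text
the job is handed in; nothing more can be done
None
```

I laid the long shaft in both notches, stood the chock upright between shaft and lip, left the short shaft where it lay, and handed the job in at about 28 s; no verdict came back.

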